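# Index the specimen carousel and check the next holder with a square

### The job

Turn the six-place specimen carousel exactly one notch clockwise, seen from above, so that the next holder clicks into place facing the ledge. Then take the try square from the blue tray and push it into the corner between the blue fence and that holder's front face, stock flush along the fence and blade flush on the holder with both pressed home, and hold it there for a moment. Lay the square back flat inside the tray, then press the green button fully down and let it go; leave everything else on the bench where it stands.

Things in the scene. Friction and masses are not known exactly. Their poses are not given: they have to be found in the camera images.
- station: Trimming station, fixed: white 170 x 170 x 34 mm base under the carousel, and a dark steel ledge (x -50 to 60, y 87 to 187 mm, flat top 40 mm above the table) on its +y side. Origin: under the carousel's axis, on the table; z up. +y is the working direction, from the carousel's axis out over the ledge; its yaw varies by about 0.2 rad.
- turret (a joint): Angle of the carousel about its vertical axis (the station's z axis), rad; grows CLOCKWISE seen from above. Starts in the notch at 0; notches every 60 degrees (1.047). About 0.3 N m is needed to leave a notch; let go within about 25 degrees of a notch, it pulls itself in.
- carousel: Aluminium disc, radius 66 mm, with six like specimen holders on its rim every 60 degrees; turns with the joint. Origin on the axis, on the disc's top, 44 mm above the table; its y axis is the station's +y at joint 0, when a holder lies on it. Each holder is 28 mm wide, 18 mm high (44 to 62 mm above the table); its flat front face stands 80 mm from the axis.
- bar (a point): Centre of the top of the carousel's upright bar handle, on the axis, 106 mm above the table. The bar is black, 12 mm thick, 60 mm long along the carousel's y axis (+y end red), 70 to 106 mm above the table, on a 40 mm round boss. Grip it across its 12 mm and twist.
- fence: Blue fence bar fixed on the ledge, 14 mm thick, 88 mm long, 18 mm high (top 58 mm above the table). Its axes are parallel to the station's. Origin: the ledge-level end nearest the carousel, on its working face; the face looks to +x and runs along +y from the origin for 88 mm. It stands 20 mm to the -x side of the carousel's axis and begins 90 mm from it.
- corner (a point): Point on the ledge's level where the plane of the fence's working face meets the plane of the front face (80 mm from the axis) of the holder in the working place: station frame (-20, 80, 40) mm.
- square: Try square, loose, about 180 g. Black stock along its y axis (x -8 to 8, y -40 to 40, 20 mm high), steel blade along +x at the -y end (x -8 to 52, y -40 to -34, 20 mm high). Upright orange grip fin on the stock: 10 mm thick in x, 34 mm long in y, 20 to 56 mm above the underside. Origin: underside, under the fin. 
- heel (a point): Outer corner of the square at its underside: square frame (-8, -40, 0) mm. When seated it lies on corner seen from above, the axes of the square parallel to the station: the -x face of the stock on the fence, the -y face of the blade on the holder.
- tray: Blue open tray, fixed, 140 x 140 mm outside, walls 4 mm thick and 12 mm high, floor 4 mm thick. Origin: centre of its underside. It may stand on either side of the station.
- console: Grey control box, fixed, 110 x 120 x 50 mm, on the other side of the station from the tray. Origin: centre of its underside. The green button is on its top, 22 mm towards its -x side.
- ready_top (a point): Centre of the top of the green push button (28 mm across, moves straight down).
- ready (a joint): Travel of the green button, m: 0 up, 0.006 fully down; spring, 5 N fully down.
- glue: Bystander: yellow glue stick, 28 mm across, 90 mm tall, standing. Origin at its foot.
- dish: Bystander: shallow glass dish, 80 mm across, 16 mm high. Origin at its foot.
- reagent: Bystander: clear bottle with blue cap, 52 mm across, 110 mm tall. Origin at its foot.
- driver: Bystander: screwdriver with red handle, 160 mm long, lying.
- vial: Bystander: amber vial with white cap, 28 mm across, 45 mm tall. Origin at its foot.
- jar: Bystander: glass jar with black lid, 60 mm across, 70 mm tall. Origin at its foot.
- chuckbox: Bystander: cardboard box 70 x 50 x 30 mm. Origin at its foot.

How it is judged:
On the way, in this order (a step that is already met when the one before it is completed fails the run):
1. the carousel rests in the next notch clockwise, let go, the square still in the tray (value of joint turret between 0.9972 and 1.0972 rad and velocity of joint turret between -0.1 and 0.1 rad/s and contact force between the fingers and carousel below 0.2 N and x of square in the frame of tray between -0.065 and 0.065 m and y of square in the frame of tray between -0.065 and 0.065 m and z of square in the frame of tray below 0.009 m and angle between square's own z axis and vertical below 0.06 rad and linear speed of square below 0.02 m/s and contact force between the fingers and square below 0.2 N), for 0.2 s.
2. the square is pressed into the corner: heel within 4 mm of the corner seen from above, in line with the fence within 0.05 rad, touching fence and holder with over 1 N each (value of joint turret between 0.9972 and 1.0972 rad and horizontal distance between heel and corner below 0.004 m and angle between the y axis of square and the y axis of fence, either way round below 0.05 rad and angle between square's own z axis and vertical below 0.1 rad and contact force between square and fence above 1 N and contact force between square and carousel above 1 N), for 0.3 s.
3. the square lies flat inside the tray, let go (x of square in the frame of tray between -0.065 and 0.065 m and y of square in the frame of tray between -0.065 and 0.065 m and z of square in the frame of tray below 0.009 m and angle between square's own z axis and vertical below 0.06 rad and linear speed of square below 0.02 m/s and contact force between the fingers and square below 0.2 N), for 0.2 s.
4. the green button is pressed fully down (over 4.5 mm) (value of joint ready above 0.0045 m), for 0.05 s.
At the end, for the whole second after the job is handed in: The carousel rests in the next notch clockwise (1.047 +- 0.05 rad), the square lies flat (within 0.06 rad, underside within 5 mm of the tray's floor) at rest and let go with its origin inside the tray (within 65 mm of the centre both ways), and the green button is up again (all of step 3 and value of joint turret between 0.9972 and 1.0972 rad and value of joint ready below 0.0015 m); the robot touches nothing.
It fails at once if the carousel is turned the wrong way, or more than half-way on to a second notch (value of joint turret above 1.57 rad or value of joint turret below -0.4 rad).
It fails at once if a bystander is moved by more than 30 mm (distance of any of glue, dish, reagent, driver, vial, jar, chuckbox from where it was at the start of the episode above 0.03 m).
It also fails if it takes over 72 s, if anything falls off the work surface, if the arm or the gripper's body presses on something with over 40 N, if the wrist force passes 120 N, or if a joint passes its speed limit or range.

### The arm

A 6-joint arm with a two-finger parallel gripper is mounted at the origin on the work surface. World frame = base frame: x ahead of the robot, y to its left, z up, the work surface at z = 0. Lengths are in m, angles in rad, forces in N, time in s.
With the tool pointing down it reaches from about 0.2 to 0.875 m from the base axis. Payload 3.4 kg.
Tool frame: the origin (TCP) lies midway between the tips of the shut fingers; the grasp point (between the pads) lies 19 mm behind it; z points along the fingers, y is the line along which they close (so a half turn about z gives the same grasp; the last joint's range is limited). The gripper opens to 94 mm and grips with 3 to 60 N. Pads are 16 mm wide; open, the fingers measure 119 mm over their backs; the gripper's body (75 mm by 177 mm) begins 78 mm behind the grasp point.
Start: joints at [1.179, 0.276, 1.505, -0, 1.361, -0.121], TCP at [0.154, 0.554, 0.205] pointing down, gripper open.
Joint ranges: [-2.89, 2.89], [-0.75, 2.08], [0.22, 2.7], [-1.18, 4.32], [0.11, 2.71], [-2.7, 2.7]. Speed limits (rad/s): [2.57, 2.57, 3.14, 3.14, 3.14, 3.14].

### API

Orientations are given as [roll, pitch, yaw] about the fixed x, y, z axes, in that order (R = Rz(yaw) Ry(pitch) Rx(roll)).
In Python, from station import bot gives the robot as it stands.
- The arm moves only by the tool inch_along, called after "Request:" as name(argument=value, ...) on one line, values as JSON. Schema: {"type":"object","properties":{"motion":{"type":"array","items":{"type":"number"},"minItems":6,"maxItems":72},"aperture":{"type":"number"},"force":{"type":"number"},"only":{"type":"string"},"quiet":{"type":"boolean"},"lines":{"type":"string"}},"required":["motion"],"additionalProperties":false}. motion is one flat list of numbers that holds 1 to 12 rows one after another, with no inner brackets; each row has 6 numbers: dx, dy, dz in parts of the range, where 1.0 means 0.75 m, then a rotation vector rx, ry, rz in parts of the range, where 1.0 means pi/2 rad; each row is the pose to reach, as a shift and turn from the pose commanded when the call began, along the tool's axes at that moment; what a row does not reach only later rows make up. A row lasts 1/10 s, in which the tool goes at most 0.05 m and 0.15 rad, less where a joint would pass 70% of its speed; a pose out of reach is approached as far as the arm can. aperture is the finger opening in m, set as the call begins (left out keeps the last). The fingers move at their own pace and stop on an object; force is the grip in N (left out, the last holds). Time passes only in rows, so rows that do not move let the fingers close. The tool returns the time, the measured TCP pose, the force, the opening and the grip force at its end. only (a regular expression) keeps the lines of the reply that match it, lines (a string "A,B") keeps lines A to B, and quiet returns only ok. Shift and turn numbers lie between -1 and 1, and a call with a number outside is refused. Input that does not fit is refused with a message, and nothing moves.
- bot.state(): the state, without advancing time (a new reading comes with each control period).
- bot.get_image(name): name is "scene" or "top"; returns the picture (384x512x3 uint8, red, green, blue); there is no depth.
- bot.camera_info(name): a dict with "camera_matrix" (3x3 intrinsics, pixels), "k1" (the pictures are not rectified: a ray, as slopes to the right and down, at radius r is drawn at 1 + k1 r^2 times it, then the intrinsics apply), "T" (4x4, takes a point from camera to world coordinates). Camera axes: x right, y down, z forward; pixel columns grow to the right and rows downward; lengths in m; the calibration is good to about 2 mm. A picture is of the moment at which its call begins. camera_info takes no time and is no camera call.
- bot.job_done(): hands the job in; it is judged then, once.
The state is a dict: "time": time; "qpos": joint angles; "joint_velocities": joint speeds; "joint_efforts": joint torques, N m; "eef_pos": TCP position; "tool_rot": TCP orientation; "wrist_force": force on the tool from outside, world axes, zero at the start; "torque": the same for the moment, N m; "width": finger opening in m; "gripper_force": force on a finger pad.
Only numpy, scipy, OpenCV 4.12 (cv2) and the standard library are available. Lean on these libraries where they do the work, as an engineer would, in place of code of your own. Each camera call takes 0.05 s, during which the arm holds its last target. There are 200 camera calls.

## Working session

There is one attempt and no reset: what is moved stays moved. The work goes in short steps, Python scripts to look and compute and a tool call to move; the robot and the scene stay as the last step left them, time stands still between calls to the robot, and variables do not carry over. Pictures are saved under pics/ and viewed, at most 10 in all, crops included, and the job is handed in when it is done.

```bash
ls; mkdir -p pics; python3 - <<'E'
from station import bot
import cv2
for n in("scene","top"):
    cv2.imwrite(f"pics/{n}0.png",cv2.cvtColor(bot.get_image(n),cv2.COLOR_RGB2BGR))
    i=bot.camera_info(n);print(n,i)
s=bot.state();print(s)
E
```

```text
pics
station.py
scene {'camera_matrix': array([[411.03032304,   0.        , 257.59319747],
       [  0.        , 411.03032304, 191.56573356],
       [  0.        ,   0.        ,   1.        ]]), 'k1': -0.06092962276222981, 'T': array([[-0.73195387,  0.45302427, -0.50893275,  1.20908734],
       [ 0.68130279,  0.49580543, -0.53851971,  0.67348841],
       [ 0.00836912, -0.74090889, -0.6715534 ,  0.95652376],
       [ 0.        ,  0.        ,  0.        ,  1.        ]])}
top {'camera_matrix': array([[432.72794725,   0.        , 259.66573838],
       [  0.        , 432.72794725, 184.56946164],
       [  0.        ,   0.        ,   1.        ]]), 'k1': 0.012848557474643687, 'T': array([[-0.00565647, -0.98358383,  0.18036313,  0.31146313],
       [-0.99988866,  0.00307258, -0.0146022 ,  0.01770683],
       [ 0.01380831, -0.18042564, -0.9834917 ,  1.37759141],
       [ 0.        ,  0.        ,  0.        ,  1.        ]])}
{'time': 0.1, 'qpos': array([ 1.17900171e+00,  2.76486477e-01,  1.50596092e+00,  1.88112415e-05,
        1.36071336e+00, -1.20996858e-01]), 'joint_velocities': array([-0.00212511, -0.00112354, -0.00323461,  0.00188689, -0.00229723,
       -0.00158064]), 'joint_efforts': array([ 8.17609744e-04, -4.05453944e+01, -2.37780511e+01,  7.02276290e-02,
        2.99162173e-02, -4.54678172e-05]), 'eef_pos': array([0.15361852, 0.55358543, 0.20473525]), 'tool_rot': array([-3.14003823e+00, -2.07530513e-04,  2.87079079e+00]), 'wrist_force': array([-0.4441262 ,  0.73610847,  0.64617429]), 'torque': array([-0.01492734,  0.02104383, -0.04798901]), 'gripper_force': 0.0, 'width': 0.09421261099238183}
```

View pics/top0.png

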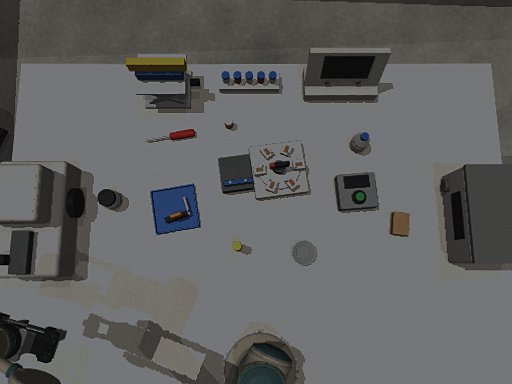

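View pics/scene0.png

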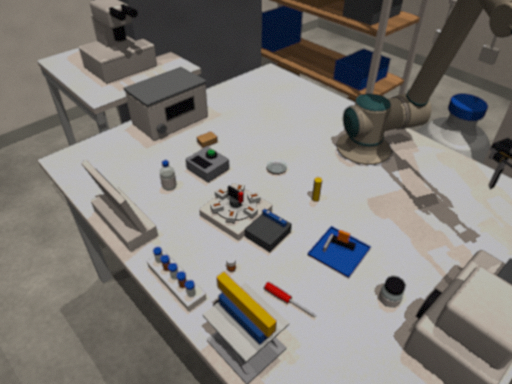

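The top view shows the station (base ~278,170), ledge to its left (236,175), the blue tray at (175,209), the console at (357,190). The scene view shows the same, with the carousel at (238,205). Next I'll enlarge both.

```bash
python3 - <<'E'
import cv2
a=cv2.imread("pics/top0.png");s=cv2.imread("pics/scene0.png")
g=lambda i:cv2.convertScaleAbs(i,alpha=1.5)
cv2.imwrite("pics/topc.png",cv2.resize(g(a[130:240,145:315]),None,fx=4.7,fy=4.7,interpolation=cv2.INTER_CUBIC))
cv2.imwrite("pics/scec.png",cv2.resize(g(s[145:280,185:375]),None,fx=4.2,fy=4.2,interpolation=cv2.INTER_CUBIC))
E
```

```text
(no output)
```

View pics/topc.png

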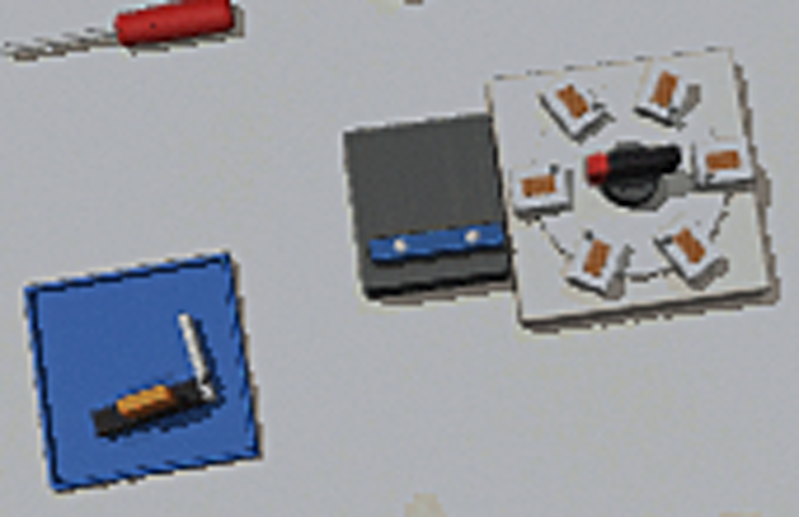

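View pics/scec.png

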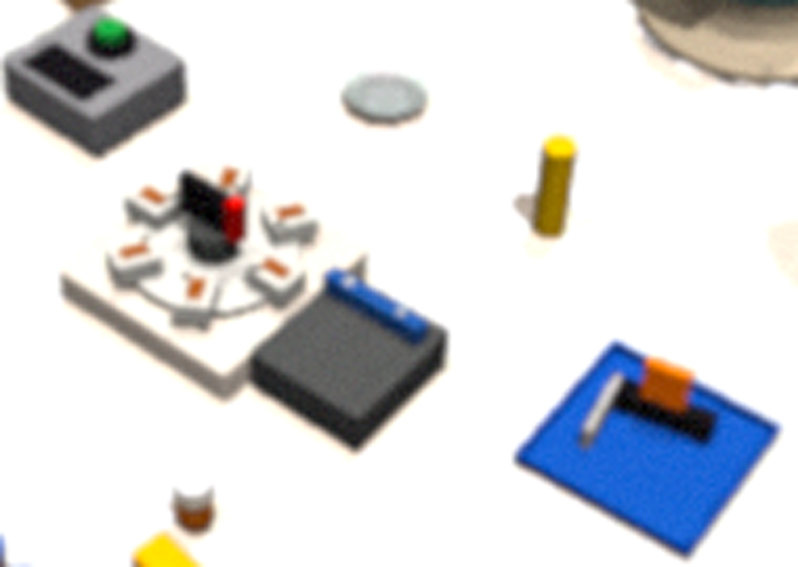

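In these crops (4.7x from (145,130), 4.2x from (185,145)): the ledge corners, fence top, red bar end (587,166), orange fin (146,402) and heel (213,397) are clear, as are the tray corners. The square is roughly parallel to the station already. Next I'll fit the poses from picked corners in both views.

```bash
cat > h.py <<'E'
from station import bot
import numpy as np, json
from scipy.optimize import least_squares
from scipy.spatial.transform import Rotation as R
I={n:bot.camera_info(n) for n in("scene","top")}
def proj(n,P):
    i=I[n];T=i["T"];p=(np.atleast_2d(P)-T[:3,3])@T[:3,:3]
    s=p[:,:2]/p[:,2:];s=s*(1+i["k1"]*(s**2).sum(1,keepdims=True))
    K=i["camera_matrix"];return s*[K[0,0],K[1,1]]+K[:2,2]
def crop(n,uv):
    f,o=((4.7,(145,130)) if n=="top" else (4.2,(185,145)))
    return (np.array(uv,float)+.5)/f-.5+o
def place(p,L):
    c,s=np.cos(p[2]),np.sin(p[2]);L=np.atleast_2d(L)/1e3
    return np.c_[p[0]+c*L[:,0]-s*L[:,1],p[1]+s*L[:,0]+c*L[:,1],L[:,2]]
def fit(obs,p0,free=3):
    # obs: list (cam, local mm xyz, crop px)
    def r(p):return np.concatenate([(proj(n,place(p,l))[0]-crop(n,u)) for n,l,u in obs])
    s=least_squares(r,p0,loss="soft_l1",f_scale=.5);return s.x,r(s.x).reshape(-1,2)
E
cat > fit.py <<'E'
from h import *
t="top";s="scene"
st=[(t,(85,85,34),(487,82)),(t,(85,-85,34),(732,48)),(t,(-85,-85,34),(773,289)),(t,(-85,85,34),(522,323)),
(t,(60,187,40),(345,130)),(t,(60,87,40),(490,115)),(t,(-50,187,40),(366,292)),(t,(-50,87,40),(510,278)),
(t,(-20,178,58),(370,240)),(t,(-34,178,58),(373,261)),(t,(-20,90,58),(502,223)),(t,(-34,90,58),(507,245)),
(t,(0,30,106),(586,166)),(t,(0,-30,106),(682,156)),
(s,(60,87,40),(252,357)),(s,(60,187,40),(355,430)),(s,(-50,187,40),(446,340)),(s,(85,-85,34),(63,280)),(s,(85,85,34),(226,380)),
(s,(-34,178,58),(427,320)),(s,(-34,90,58),(340,270)),(s,(-20,178,58),(412,330))]
tr=[(t,(70,70,12),(27,290)),(t,(70,-70,12),(230,252)),(t,(-70,-70,12),(262,455)),(t,(-70,70,12),(55,490)),
(s,(-70,-70,12),(617,343)),(s,(-70,70,12),(778,430)),(s,(70,70,12),(688,556)),(s,(70,-70,12),(517,460))]
sq=[(t,(52,-37,24),(183,315)),(t,(-8,-40,24),(214,400)),(t,(8,40,24),(92,412)),(t,(-8,40,24),(97,437)),
(t,(5,17,60),(117,402)),(t,(5,-17,60),(168,387)),(t,(-5,17,60),(122,417)),(t,(-5,-17,60),(175,402)),
(s,(0,0,60),(669,366)),(s,(52,-37,24),(584,434)),(s,(8,40,4),(706,442))]
res={}
for k,o,p0 in(("station",st,(.4,0,.1)),("tray",tr,(.3,.2,.1)),("square",sq,(.3,.2,.1))):
    p,r=fit(o,p0);res[k]=list(p);print(k,p.round(4));print(r.round(1).tolist())
ob=[("scene",crop(s,(110,28))),(t,np.array([360.,197.]))]
f=lambda P:np.concatenate([proj(n,P)[0]-u for n,u in ob])
q=least_squares(f,(.4,-.2,.06));print("button",q.x.round(4),q.fun.round(1));res["button"]=list(q.x)
json.dump(res,open("fit.json","w"))
S=res["station"];print("bar",place(S,(0,0,106)),"corner",place(S,(-20,80,40)),"origin seat",place(S,(-12,120,40)),"sq fin",place(res["square"],(0,0,0)))
E
python3 fit.py
```

```bash
cat > go.py <<'E'
import sys
from h import *
def go(x,y,z,yaw):
    s=bot.state();M=R.from_euler("xyz",s["tool_rot"]);D=R.from_euler("xyz",[np.pi,0,yaw])
    d=M.inv().apply(np.array([x,y,z])-s["eef_pos"]);r=(M.inv()*D).as_rotvec()
    print("t",round(s["time"],2),"shift",d.round(4),"rot",r.round(4),"at",s["eef_pos"].round(4),s["tool_rot"].round(3),"F",s["wrist_force"].round(1))
if __name__=="__main__":go(*map(float,sys.argv[1:5]))
E
python3 go.py .609 -.0623 .15 1.702
```

```text
t 0.1 shift [-0.6035 -0.4715  0.0553] rot [-1.5000e-03  7.0000e-04  1.1688e+00] at [0.1536 0.5536 0.2047] [-3.14  -0.     2.871] F [-0.4  0.7  0.6]
```

The manual's scale: shifts go in shares of 0.75 m and turns go in shares of pi/2 rad. Converting my numbers, -0.6035 m is -0.8047, -0.4715 m is -0.6287, 1.169 rad is 0.7442.

Request:
inch_along(motion=[-0.8047, -0.6287, 0.0267, 0, 0, 0.7442, -0.8047, -0.6287, 0.0267, 0, 0, 0.7442, -0.8047, -0.6287, 0.0267, 0, 0, 0.7442, -0.8047, -0.6287, 0.0267, 0, 0, 0.7442, -0.8047, -0.6287, 0.0267, 0, 0, 0.7442, -0.8047, -0.6287, 0.0267, 0, 0, 0.7442, -0.8047, -0.6287, 0.0267, 0, 0, 0.7442, -0.8047, -0.6287, 0.0267, 0, 0, 0.7442, -0.8047, -0.6287, 0.0267, 0, 0, 0.7442, -0.8047, -0.6287, 0.0267, 0, 0, 0.7442, -0.8047, -0.6287, 0.0267, 0, 0, 0.7442, -0.8047, -0.6287, 0.0267, 0, 0, 0.7442], aperture=0.06)

```text
time: 1.3
eef_pos: [0.5111, 0.0699, 0.1895]
tool_rot: [-3.141, -0.0, 1.701]
wrist_force: [0.8, 0.3, 0.2]
width: 0.0602
gripper_force: 0.0
```

```bash
python3 go.py .609 -.0623 .15 1.702
```

```text
t 1.3 shift [-0.1439  0.0799  0.0394] rot [-0.0003 -0.0005 -0.0007] at [0.5111 0.0699 0.1895] [-3.141 -0.     1.701] F [0.8 0.3 0.2]
```

Scaled: -0.144 m is -0.192, -0.1 m is -0.1333.

Request:
inch_along(motion=[-0.0667, 0.0373, 0.0133, 0, 0, 0, -0.1333, 0.0733, 0.0267, 0, 0, 0, -0.192, 0.1067, 0.04, 0, 0, 0, -0.192, 0.1067, 0.052, 0, 0, 0, -0.192, 0.1067, 0.052, 0, 0, 0, -0.192, 0.1067, 0.052, 0, 0, 0], aperture=0.06)

```text
time: 1.9
eef_pos: [0.6072, -0.0593, 0.15]
tool_rot: [-3.139, -0.002, 1.702]
wrist_force: [-0.9, -0.0, 0.4]
width: 0.0602
gripper_force: 0.0
```

```bash
python3 - <<'E'
from go import *
import cv2
go(.609,-.0623,.079,1.702)
a=bot.get_image("top");b=bot.get_image("scene")
a=cv2.resize(a[125:205,210:320],None,fx=4.5,fy=4.5,interpolation=2);b=cv2.resize(b[160:250,190:300],None,fx=4,fy=4,interpolation=2)[:360]
o=np.zeros((360,495+440,3),np.uint8);o[:,:495]=a;o[:b.shape[0],495:]=b
cv2.imwrite("pics/bar1.png",cv2.resize(o[...,::-1],(800,308)))
E
```

```text
t 1.9 shift [-0.0033  0.0016  0.071 ] rot [-0.0028 -0.0021 -0.0004] at [ 0.6072 -0.0593  0.15  ] [-3.139e+00 -2.000e-03  1.702e+00] F [-0.9 -0.   0.4]
```

View pics/bar1.png

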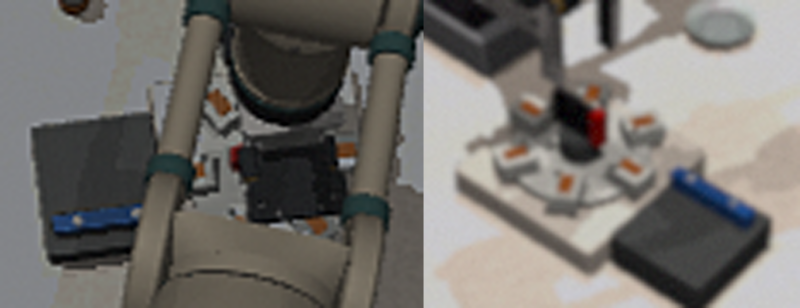

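The scene half shows the two fingers at (550,50) and (607,25) above and straddling the bar at (578,115). I'll descend.

Scaled: 0.071 m is 0.0947, 0.065 m is 0.0867.

Request:
inch_along(motion=[-0.004, 0.0021, 0.0267, 0, 0, 0, -0.004, 0.0021, 0.06, 0, 0, 0, -0.004, 0.0021, 0.0867, 0, 0, 0, -0.004, 0.0021, 0.0947, 0, 0, 0, -0.004, 0.0021, 0.0947, 0, 0, 0])

```text
time: 2.5
eef_pos: [0.6098, -0.0618, 0.0799]
tool_rot: [-3.141, -0.001, 1.703]
wrist_force: [-0.1, 0.2, 0.1]
width: 0.0603
gripper_force: 0.0
```

Request:
inch_along(motion=[0, 0, 0, 0, 0, 0, 0, 0, 0, 0, 0, 0, 0, 0, 0, 0, 0, 0, 0, 0, 0, 0, 0, 0, 0, 0, 0, 0, 0, 0, 0, 0, 0, 0, 0, 0, 0, 0, 0, 0, 0, 0], aperture=0, force=30)

```text
time: 3.2
eef_pos: [0.6099, -0.0634, 0.0798]
tool_rot: [-3.14, -0.0, 1.702]
wrist_force: [-1.2, 0.1, 2.8]
width: 0.0119
gripper_force: 30.0
```

Gripped at 12 mm, with little side force. Now I'll twist 60° clockwise (tool +z).

Scaled: 1.05 rad is 0.6685.

Request:
inch_along(motion=[0, 0, 0, 0, 0, 0.0637, 0, 0, 0, 0, 0, 0.1273, 0, 0, 0, 0, 0, 0.191, 0, 0, 0, 0, 0, 0.2546, 0, 0, 0, 0, 0, 0.3183, 0, 0, 0, 0, 0, 0.382, 0, 0, 0, 0, 0, 0.4456, 0, 0, 0, 0, 0, 0.5093, 0, 0, 0, 0, 0, 0.573, 0, 0, 0, 0, 0, 0.6366, 0, 0, 0, 0, 0, 0.6685, 0, 0, 0, 0, 0, 0.6685])

```text
time: 4.4
eef_pos: [0.6093, -0.0632, 0.0798]
tool_rot: [-3.14, 0.002, 0.652]
wrist_force: [-3.6, 0.6, 3.1]
width: 0.0116
gripper_force: 30.0
```

Request:
inch_along(motion=[0, 0, 0, 0, 0, 0, 0, 0, 0, 0, 0, 0, 0, 0, 0, 0, 0, 0])

```text
time: 4.7
eef_pos: [0.6093, -0.0632, 0.0798]
tool_rot: [-3.14, 0.002, 0.653]
wrist_force: [-5.9, -1.1, 4.4]
width: 0.0119
gripper_force: 30.0
```

```bash
python3 go.py .609 -.0623 .079 .655
```

```text
t 4.7 shift [ 0.0003 -0.0009  0.0008] rot [-0.0017  0.0019 -0.0024] at [ 0.6093 -0.0632  0.0798] [-3.14e+00  2.00e-03  6.53e-01] F [-5.9 -1.1  4.4]
```

Request:
inch_along(motion=[0, 0, 0, 0, 0, 0, 0, 0, 0, 0, 0, 0, 0, 0, 0, 0, 0, 0, 0, 0, 0, 0, 0, 0], aperture=0.05)

```text
time: 5.1
eef_pos: [0.6112, -0.0633, 0.0797]
tool_rot: [3.141, -0.001, 0.652]
wrist_force: [-0.3, 1.3, -1.1]
width: 0.0401
gripper_force: 0.0
```

Request:
inch_along(motion=[0, 0, -0.04, 0, 0, 0, 0, 0, -0.0933, 0, 0, 0, 0, 0, -0.1333, 0, 0, 0, 0, 0, -0.1333, 0, 0, 0])

```text
time: 5.5
eef_pos: [0.614, -0.0639, 0.1849]
tool_rot: [3.134, -0.007, 0.652]
wrist_force: [-0.0, 0.1, 0.7]
width: 0.0503
gripper_force: 0.0
```

```bash
python3 go.py .4603 .2555 .14 1.888
```

```text
t 5.5 shift [ 0.0713 -0.3475  0.0426] rot [ 1.1100e-02 -1.2000e-03 -1.2361e+00] at [ 0.614  -0.0639  0.1849] [ 3.134 -0.007  0.652] F [-0.   0.1  0.7]
```

Scaled: -0.3475 m is -0.4633, 0.071 m is 0.0947, -1.236 rad is -0.7869.

Request:
inch_along(motion=[0.0947, -0.4633, 0, 0, 0, -0.7869, 0.0947, -0.4633, 0, 0, 0, -0.7869, 0.0947, -0.4633, 0, 0, 0, -0.7869, 0.0947, -0.4633, 0, 0, 0, -0.7869, 0.0947, -0.4633, 0, 0, 0, -0.7869, 0.0947, -0.4633, 0, 0, 0, -0.7869, 0.0947, -0.4633, 0, 0, 0, -0.7869, 0.0947, -0.4633, 0, 0, 0, -0.7869, 0.0947, -0.4633, 0, 0, 0, -0.7869, 0.0947, -0.4633, 0, 0, 0, -0.7869, 0.0947, -0.4633, 0.0267, 0, 0, -0.7869, 0.0947, -0.4633, 0.0533, 0, 0, -0.7869])

```text
time: 6.7
eef_pos: [0.4567, 0.2559, 0.1393]
tool_rot: [3.14, -0.0, 1.886]
wrist_force: [0.4, -1.0, 0.0]
width: 0.05
gripper_force: 0.0
```

Request:
inch_along(motion=[0, 0, 0, 0, 0, 0, 0, 0, 0, 0, 0, 0])

```text
time: 6.9
eef_pos: [0.4562, 0.2557, 0.1395]
tool_rot: [-3.14, -0.0, 1.887]
wrist_force: [-0.7, -0.6, 0.1]
width: 0.0499
gripper_force: 0.0
```

```bash
python3 - <<'E'
from go import *
import cv2
go(.4603,.2555,.047,1.888)
a=bot.get_image("top");b=bot.get_image("scene")
np.savez("pics/i2.npz",a=a,b=b)
a=cv2.resize(a[125:245,145:315],(566,400),interpolation=2)
b=cv2.resize(b[160:280,190:374],(613,400),interpolation=2)
cv2.imwrite("pics/v2.png",cv2.resize(np.hstack([a,b])[...,::-1],(800,272)))
E
```

```text
t 6.9 shift [-0.0014  0.0039  0.0925] rot [-0.0011 -0.     -0.0015] at [0.4562 0.2557 0.1395] [-3.14  -0.     1.887] F [-0.7 -0.6  0.1]
```

View pics/v2.png

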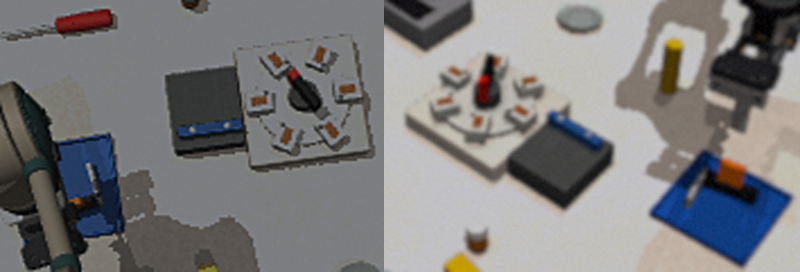

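The carousel's red end has moved clockwise to the upper left at (292,75), one notch on, and the fingers straddle the fin line. Next I'll descend onto the fin.

Scaled: 0.107 m is 0.1427, 0.105 m is 0.14.

Request:
inch_along(motion=[-0.0013, 0.0053, 0.0267, 0, 0, 0, -0.0013, 0.0053, 0.0733, 0, 0, 0, -0.0013, 0.0053, 0.12, 0, 0, 0, -0.0013, 0.0053, 0.14, 0, 0, 0, -0.0013, 0.0053, 0.1427, 0, 0, 0, -0.0013, 0.0053, 0.1427, 0, 0, 0])

```text
time: 7.6
eef_pos: [0.4612, 0.2566, 0.0335]
tool_rot: [3.14, -0.0, 1.888]
wrist_force: [-0.0, -1.2, 0.9]
width: 0.0498
gripper_force: 0.0
```

Request:
inch_along(motion=[0, 0, 0, 0, 0, 0, 0, 0, 0, 0, 0, 0, 0, 0, 0, 0, 0, 0, 0, 0, 0, 0, 0, 0, 0, 0, 0, 0, 0, 0, 0, 0, 0, 0, 0, 0, 0, 0, 0, 0, 0, 0], aperture=0, force=25)

```text
time: 8.3
eef_pos: [0.4606, 0.2565, 0.033]
tool_rot: [3.141, -0.0, 1.888]
wrist_force: [0.9, 0.4, 0.7]
width: 0.0096
gripper_force: 25.0
```

Request:
inch_along(motion=[0, 0, -0.0267, 0, 0, 0, 0, 0, -0.0667, 0, 0, 0, 0, 0, -0.1067, 0, 0, 0, 0, 0, -0.1333, 0, 0, 0, 0, 0, -0.1333, 0, 0, 0, 0, 0, -0.1333, 0, 0, 0])

```text
time: 8.9
eef_pos: [0.4596, 0.2561, 0.132]
tool_rot: [-3.14, -0.0, 1.888]
wrist_force: [-0.3, -0.8, -3.1]
width: 0.0096
gripper_force: 25.0
```

```bash
python3 go.py .5814 .0551 .13 1.702
```

```text
t 8.9 shift [-0.229   0.0531  0.0019] rot [-1.300e-03  1.000e-04  1.858e-01] at [0.4596 0.2561 0.132 ] [-3.14  -0.     1.888] F [-0.3 -0.8 -3.1]
```

```bash
cat > seat.py <<'E'
import sys
from go import *
S=json.load(open("fit.json"))["station"]
x,y,z=map(float,sys.argv[1:4]);p=place(S,(x,y,0))[0];go(p[0],p[1],z,S[2]+np.pi/2)
s=bot.state();c,n=np.cos(S[2]),np.sin(S[2]);d=s["eef_pos"][:2]-S[:2];f=s["wrist_force"]
print("local mm",(1e3*np.array([c*d[0]+n*d[1],-n*d[0]+c*d[1],s["eef_pos"][2]])).round(1),"F local",np.round([c*f[0]+n*f[1],-n*f[0]+c*f[1],f[2]],1),"T",s["torque"].round(2),"w",s["width"].round(4),s["tool_rot"].round(3))
E
python3 seat.py 0 135 .13
```

```text
t 8.9 shift [-0.2164  0.0676  0.0019] rot [-1.300e-03  1.000e-04  1.859e-01] at [0.4596 0.2561 0.132 ] [-3.14  -0.     1.888] F [-0.3 -0.8 -3.1]Traceback (most recent call last):
  File "seat.py", line 6, in <module>
    print("local mm",(1e3*np.array([c*d[0]+n*d[1],-n*d[0]+c*d[1],s["eef_pos"][2]])).round(1),"F local",np.round([c*f[0]+n*f[1],-n*f[0]+c*f[1],f[2]],1),"T",s["torque"].round(2),"w",s["width"].round(4),s["tool_rot"].round(3))
                                                                                                                                                                                    ^^^^^^^^^^^^^^^^
AttributeError: 'float' object has no attribute 'round'
```

Scaled: -0.2164 m is -0.2885, -0.195 m is -0.26, 0.186 rad is 0.1184.

```bash
sed -i 's/s\["width"\].round(4)/round(s["width"],4)/' seat.py
```

Request:
inch_along(motion=[-0.0533, 0.0168, 0, 0, 0, 0.0255, -0.1067, 0.0333, 0, 0, 0, 0.0509, -0.16, 0.05, 0, 0, 0, 0.0764, -0.2133, 0.0667, 0, 0, 0, 0.0955, -0.26, 0.0813, 0, 0, 0, 0.1146, -0.2885, 0.0901, 0, 0, 0, 0.1184, -0.2885, 0.0901, 0, 0, 0, 0.1184, -0.2885, 0.0901, 0.0267, 0, 0, 0.1184, -0.2885, 0.0901, 0.0533, 0, 0, 0.1184, -0.2885, 0.0901, 0.0667, 0, 0, 0.1184, -0.2885, 0.0901, 0.0667, 0, 0, 0.1184])

```text
time: 10.0
eef_pos: [0.5893, 0.0726, 0.0802]
tool_rot: [-3.136, -0.001, 1.703]
wrist_force: [-0.2, -0.5, -1.3]
width: 0.0098
gripper_force: 25.0
```

```bash
python3 seat.py 0 135 .0715
```

```text
t 10.0 shift [-0.0012  0.0019  0.0086] rot [-0.0061 -0.0012  0.0006] at [0.5893 0.0726 0.0802] [-3.136e+00 -1.000e-03  1.703e+00] F [-0.2 -0.5 -1.3]
local mm [ -1.8 136.2  80.2] F local [-0.2 -0.4 -1.3] T [-0.02  0.12 -0.03] w 0.0098 [-3.136e+00 -1.000e-03  1.703e+00]
```

Scaled: -0.012 m is -0.016, -0.01 m is -0.0133.

Request:
inch_along(motion=[0, 0.0027, 0.0067, 0, 0, 0, 0, 0.0027, 0.0113, 0, 0, 0, -0.0067, 0.0027, 0.0113, 0, 0, 0, -0.0133, 0.0027, 0.0113, 0, 0, 0, -0.016, 0.0027, 0.0113, 0, 0, 0, -0.016, 0.0027, 0.0113, 0, 0, 0])

```text
time: 10.6
eef_pos: [0.5959, 0.0596, 0.0747]
tool_rot: [3.141, 0.0, 1.701]
wrist_force: [-0.7, -0.7, -2.7]
width: 0.0099
gripper_force: 25.0
```

```bash
python3 seat.py 0 120 .0715
```

```text
t 10.6 shift [-0.0026 -0.003   0.0032] rot [ 0.0007  0.0001 -0.0009] at [0.5959 0.0596 0.0747] [3.141 0.    1.701] F [-0.7 -0.7 -2.7]
local mm [  3.  122.6  74.7] F local [-0.8 -0.6 -2.7] T [-0.1   0.07  0.01] w 0.0099 [3.141 0.    1.701]
```

Request:
inch_along(motion=[-0.0013, 0, 0, 0, 0, 0, -0.0027, 0, 0, 0, 0, 0, -0.004, 0, 0, 0, 0, 0, -0.004, 0, 0, 0, 0, 0])

```text
time: 11.0
eef_pos: [0.596, 0.0572, 0.0743]
tool_rot: [3.142, -0.0, 1.702]
wrist_force: [-0.2, -0.3, -2.7]
width: 0.01
gripper_force: 25.0
```

```bash
python3 seat.py 0 120 .0715
```

```text
t 11.0 shift [-0.0001 -0.0027  0.0028] rot [ 0.     -0.0001 -0.0001] at [0.596  0.0572 0.0743] [ 3.142 -0.     1.702] F [-0.2 -0.3 -2.7]
local mm [  2.7 120.1  74.3] F local [-0.3 -0.3 -2.7] T [0.01 0.05 0.04] w 0.01 [ 3.142 -0.     1.702]
```

Scaled: -0.002 m is -0.0027, -0.001 m is -0.0013.

Request:
inch_along(motion=[-0.0013, 0, 0.0027, 0, 0, 0, -0.0027, 0, 0.0027, 0, 0, 0, -0.0027, 0, 0.0027, 0, 0, 0])

```text
time: 11.3
eef_pos: [0.5961, 0.0566, 0.0723]
tool_rot: [3.141, -0.003, 1.701]
wrist_force: [0.0, 4.7, -2.2]
width: 0.0099
gripper_force: 25.0
```

```bash
python3 seat.py 0 120 .0715
```

```text
t 11.3 shift [ 0.0005 -0.0028  0.0008] rot [ 0.0002 -0.0026 -0.0007] at [0.5961 0.0566 0.0723] [ 3.141e+00 -3.000e-03  1.701e+00] F [ 0.   4.7 -2.2]
local mm [  2.8 119.5  72.3] F local [ 0.6  4.7 -2.2] T [1.08 0.14 0.02] w 0.0099 [ 3.141e+00 -3.000e-03  1.701e+00]
```

Request:
inch_along(motion=[-0.0013, 0, 0, 0, 0, 0, -0.0027, 0, 0, 0, 0, 0, -0.0027, 0, 0, 0, 0, 0])

```text
time: 11.6
eef_pos: [0.5961, 0.0565, 0.0724]
tool_rot: [3.141, -0.006, 1.7]
wrist_force: [0.1, 9.1, -1.8]
width: 0.0098
gripper_force: 25.0
```

```bash
python3 seat.py 0 120 .0715
```

```text
t 11.6 shift [ 0.0006 -0.0027  0.0009] rot [ 0.0002 -0.0059 -0.0014] at [0.5961 0.0565 0.0724] [ 3.141 -0.006  1.7  ] F [ 0.1  9.1 -1.8]
local mm [  2.7 119.4  72.4] F local [ 1.3  9.1 -1.8] T [1.89 0.16 0.  ] w 0.0098 [ 3.141 -0.006  1.7  ]
```

Blade contact on the holder at 119.4 mm (expected 120). I'll ease off a little and slide towards the fence.

Scaled: -0.013 m is -0.0173, -0.011 m is -0.0147.

Request:
inch_along(motion=[0.0027, 0, 0, 0, 0, 0, 0.0027, -0.0053, 0, 0, 0, 0, 0.0027, -0.0107, 0, 0, 0, 0, 0.0027, -0.0147, 0, 0, 0, 0, 0.0027, -0.0173, 0, 0, 0, 0, 0.0027, -0.0173, 0, 0, 0, 0])

```text
time: 12.2
eef_pos: [0.584, 0.0557, 0.0724]
tool_rot: [3.139, -0.004, 1.701]
wrist_force: [2.3, 7.8, -3.0]
width: 0.0099
gripper_force: 25.0
```

```bash
python3 seat.py -12 120 .0715
```

```text
t 12.2 shift [-0.0002 -0.0027  0.0009] rot [ 0.0026 -0.0036 -0.0005] at [0.584  0.0557 0.0724] [ 3.139 -0.004  1.701] F [ 2.3  7.8 -3. ]
local mm [ -9.3 120.2  72.4] F local [ 3.3  7.5 -3. ] T [ 1.62 -0.28  0.19] w 0.0099 [ 3.139 -0.004  1.701]
```

Request:
inch_along(motion=[0, -0.0013, 0, 0, 0, 0, 0, -0.0027, 0, 0, 0, 0, 0, -0.004, 0, 0, 0, 0, 0, -0.004, 0, 0, 0, 0])

```text
time: 12.6
eef_pos: [0.5819, 0.0554, 0.0724]
tool_rot: [3.138, -0.004, 1.701]
wrist_force: [2.3, 7.3, -4.0]
width: 0.0102
gripper_force: 25.0
```

```bash
python3 seat.py -12 120 .0715
```

```text
t 12.6 shift [-0.0002 -0.0005  0.0009] rot [ 0.004  -0.0035 -0.0007] at [0.5819 0.0554 0.0724] [ 3.138 -0.004  1.701] F [ 2.3  7.3 -4. ]
local mm [-11.5 120.2  72.4] F local [ 3.3  7.  -4. ] T [ 1.68 -0.47  0.16] w 0.0102 [ 3.138 -0.004  1.701]
```

Scaled: -0.002 m is -0.0027, -0.001 m is -0.0013.

Request:
inch_along(motion=[0, -0.0013, 0, 0, 0, 0, 0, -0.0027, 0, 0, 0, 0, 0, -0.0027, 0, 0, 0, 0])

```text
time: 12.9
eef_pos: [0.5817, 0.0553, 0.0725]
tool_rot: [3.134, -0.004, 1.701]
wrist_force: [5.9, 7.7, -6.6]
width: 0.0098
gripper_force: 25.0
```

```bash
python3 seat.py -12 120 .0715
```

```text
t 12.9 shift [-0.0001 -0.0004  0.001 ] rot [ 0.0077 -0.0035 -0.0011] at [0.5817 0.0553 0.0725] [ 3.134 -0.004  1.701] F [ 5.9  7.7 -6.6]
local mm [-11.6 120.1  72.5] F local [ 6.9  6.9 -6.6] T [ 1.81 -1.05  0.15] w 0.0098 [ 3.134 -0.004  1.701]
```

Request:
inch_along(motion=[0, -0.0013, 0, 0, 0, 0, 0, -0.0027, 0, 0, 0, 0, 0, -0.0027, 0, 0, 0, 0])

```text
time: 13.2
eef_pos: [0.5816, 0.0552, 0.0726]
tool_rot: [3.13, -0.003, 1.701]
wrist_force: [9.3, 9.1, -9.1]
width: 0.0101
gripper_force: 25.0
```

```bash
python3 seat.py -12 120 .0715
```

```text
t 13.2 shift [ 0.     -0.0002  0.0011] rot [ 0.0112 -0.0033 -0.0014] at [0.5816 0.0552 0.0726] [ 3.130e+00 -3.000e-03  1.701e+00] F [ 9.3  9.1 -9.1]
local mm [-11.8 120.   72.6] F local [10.4  7.8 -9.1] T [ 1.91 -1.62  0.11] w 0.0101 [ 3.130e+00 -3.000e-03  1.701e+00]
```

Scaled: -0.0015 m is -0.002, -0.001 m is -0.0013.

Request:
inch_along(motion=[-0.0013, -0.0013, 0, 0, 0, 0, -0.002, -0.002, 0, 0, 0, 0, -0.002, -0.002, 0, 0, 0, 0, -0.002, -0.002, 0, 0, 0, 0, -0.002, -0.002, 0, 0, 0, 0, -0.002, -0.002, 0, 0, 0, 0, -0.002, -0.002, 0, 0, 0, 0, -0.002, -0.002, 0, 0, 0, 0])

```text
time: 14.0
eef_pos: [0.5816, 0.0545, 0.073]
tool_rot: [3.128, -0.005, 1.7]
wrist_force: [9.4, 11.6, -8.9]
width: 0.0101
gripper_force: 25.0
```

```bash
python3 seat.py -12 120 .0715; python3 - <<'E'
from h import *
import cv2
a=bot.get_image("top");b=bot.get_image("scene")
a=cv2.resize(a[140:210,205:305],(571,400),interpolation=2)
b=cv2.resize(b[170:260,220:320],(444,400),interpolation=2)
cv2.imwrite("pics/v3.png",cv2.resize(np.hstack([a,b])[...,::-1],(800,315)))
E
```

```text
t 14.0 shift [ 0.0007 -0.0001  0.0015] rot [ 0.014  -0.0048 -0.0019] at [0.5816 0.0545 0.073 ] [ 3.128 -0.005  1.7  ] F [ 9.4 11.6 -8.9]
local mm [-11.9 119.3  73. ] F local [10.9 10.3 -8.9] T [ 2.33 -2.03  0.11] w 0.0101 [ 3.128 -0.005  1.7  ]
```

View pics/v3.png

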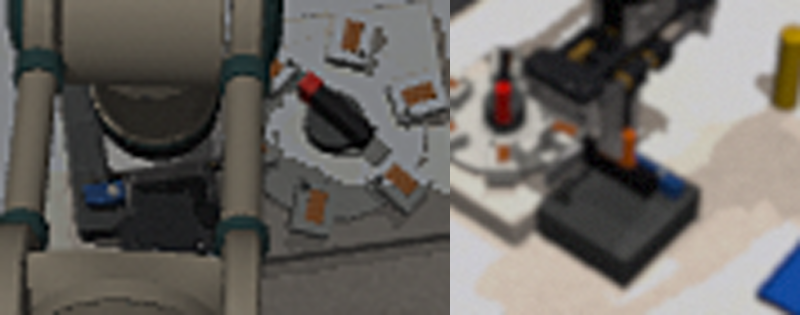

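The view shows the square's stock against the fence (scene half, (630,165)) and the blade at the holder. I'll measure the carousel angle from the orange patches in the three top pictures to confirm.

```bash
python3 - <<'E'
from h import *
import cv2
S=json.load(open("fit.json"))["station"]
ims=[cv2.imread("pics/top0.png")[...,::-1],np.load("pics/i2.npz")["a"],bot.get_image("top")]
ctr=place(S,(0,0,62))[0]
for im in ims:
    h=cv2.cvtColor(np.ascontiguousarray(im),cv2.COLOR_RGB2HSV)
    m=cv2.inRange(h,(5,110,60),(20,255,255));n,l,st,c=cv2.connectedComponentsWithStats(m)
    A=[]
    for k in range(1,n):
        if st[k,4]<8:continue
        f=lambda q:proj("top",np.r_[q,.062])[0]-c[k]
        q=least_squares(f,ctr[:2]).x-ctr[:2];r=np.hypot(*q)
        if .045<r<.09:A.append((np.degrees(np.arctan2(q[1],q[0])-S[2])%60,r*1e3,st[k,4]))
    print(np.round(A,1).tolist())
E
```

```text
[[30.7, 62.7, 22.0], [29.9, 63.0, 22.0], [31.3, 62.6, 21.0], [28.7, 61.7, 21.0], [30.7, 61.3, 21.0], [29.6, 61.5, 21.0]]
[[30.3, 62.3, 22.0], [29.7, 63.1, 21.0], [31.0, 62.5, 20.0], [29.0, 62.1, 22.0], [30.4, 61.5, 22.0], [29.5, 61.0, 22.0]]
[[40.5, 63.0, 21.0], [38.8, 56.5, 8.0], [41.5, 62.6, 21.0], [40.5, 61.5, 25.0], [39.5, 60.7, 25.0]]
```

The carousel has been dragged 10° counter-clockwise by blade friction during the slide. I'll back off so the detent pulls it home, then seat on the fence first and press onto the holder without sliding.

```bash
cat > ang.py <<'E'
from h import *
import cv2
S=json.load(open("fit.json"))["station"];ctr=place(S,(0,0,62))[0]
h=cv2.cvtColor(np.ascontiguousarray(bot.get_image("top")),cv2.COLOR_RGB2HSV)
m=cv2.inRange(h,(5,110,60),(20,255,255));n,l,st,c=cv2.connectedComponentsWithStats(m)
A=[]
for k in range(1,n):
    if st[k,4]<15:continue
    q=least_squares(lambda q:proj("top",np.r_[q,.062])[0]-c[k],ctr[:2]).x-ctr[:2];r=np.hypot(*q)
    if .058<r<.066:A.append(np.degrees(np.arctan2(q[1],q[0])-S[2])%60)
print("offset ccw deg",np.round(np.mean(A)-30.1,1),np.round(A,1))
E
```

Request:
inch_along(motion=[0.0053, 0.004, 0, 0, 0, 0, 0.0107, 0.008, 0, 0, 0, 0, 0.016, 0.0107, 0, 0, 0, 0, 0.016, 0.0107, 0, 0, 0, 0, 0.016, 0.0107, 0, 0, 0, 0, 0.016, 0.0107, 0, 0, 0, 0])

```text
time: 14.75
eef_pos: [0.5808, 0.0636, 0.0721]
tool_rot: [-3.141, 0.0, 1.702]
wrist_force: [-0.2, -0.3, -2.2]
width: 0.0102
gripper_force: 25.0
```

```bash
python3 seat.py -10 124 .0715;python3 ang.py
```

```text
t 14.75 shift [-0.0045  0.0014  0.0006] rot [-0.0011  0.0002 -0.0001] at [0.5808 0.0636 0.0721] [-3.141  0.     1.702] F [-0.2 -0.3 -2.2]
local mm [-11.4 128.5  72.1] F local [-0.2 -0.3 -2.2] T [ 0.01  0.07 -0.03] w 0.0102 [-3.141  0.     1.702]
offset ccw deg 0.5 [31.3 30.3 31.8 29.6 31.  29.7]
```

The carousel has sprung back (offset 0.5°). Fence first now.

Scaled: -0.007 m is -0.0093, -0.006 m is -0.008.

Request:
inch_along(motion=[0, -0.0013, 0, 0, 0, 0, -0.0027, -0.0027, 0, 0, 0, 0, -0.0053, -0.004, 0, 0, 0, 0, -0.008, -0.0047, 0, 0, 0, 0, -0.0093, -0.0047, 0, 0, 0, 0, -0.0093, -0.0047, 0, 0, 0, 0])

```text
time: 15.4
eef_pos: [0.5815, 0.0572, 0.0732]
tool_rot: [3.136, -0.001, 1.701]
wrist_force: [4.2, 3.6, -2.2]
width: 0.0099
gripper_force: 25.0
```

```bash
python3 seat.py -12 120 .0715
```

```text
t 15.4 shift [-0.0021 -0.0004  0.0017] rot [ 0.0057 -0.0012 -0.001 ] at [0.5815 0.0572 0.0732] [ 3.136e+00 -1.000e-03  1.701e+00] F [ 4.2  3.6 -2.2]
local mm [-11.6 122.1  73.2] F local [ 4.7  3.  -2.2] T [ 0.69 -0.87  0.07] w 0.0099 [ 3.136e+00 -1.000e-03  1.701e+00]
```

Request:
inch_along(motion=[-0.0013, 0, 0, 0, 0, 0, -0.0027, 0, 0, 0, 0, 0, -0.0027, 0, 0, 0, 0, 0])

```text
time: 15.7
eef_pos: [0.5817, 0.0553, 0.0732]
tool_rot: [3.136, -0.001, 1.701]
wrist_force: [5.1, 4.6, -2.5]
width: 0.0097
gripper_force: 25.0
```

```bash
python3 seat.py -12 120 .0715
```

```text
t 15.7 shift [-0.0001 -0.0004  0.0017] rot [ 0.0057 -0.0013 -0.0009] at [0.5817 0.0553 0.0732] [ 3.136e+00 -1.000e-03  1.701e+00] F [ 5.1  4.6 -2.5]
local mm [-11.6 120.1  73.2] F local [ 5.7  3.8 -2.5] T [ 0.71 -0.86  0.05] w 0.0097 [ 3.136e+00 -1.000e-03  1.701e+00]
```

Scaled: -0.001 m is -0.0013.

Request:
inch_along(motion=[-0.0013, 0, 0, 0, 0, 0, -0.0013, 0, 0, 0, 0, 0])

```text
time: 15.9
eef_pos: [0.5818, 0.0544, 0.0732]
tool_rot: [3.136, -0.001, 1.701]
wrist_force: [4.1, 3.1, -2.8]
width: 0.0099
gripper_force: 25.0
```

```bash
python3 seat.py -12 120 .0715
```

```text
t 15.9 shift [ 0.0008 -0.0004  0.0017] rot [ 0.0057 -0.0013 -0.0008] at [0.5818 0.0544 0.0732] [ 3.136e+00 -1.000e-03  1.701e+00] F [ 4.1  3.1 -2.8]
local mm [-11.6 119.2  73.2] F local [ 4.5  2.5 -2.8] T [ 0.74 -0.86  0.01] w 0.0099 [ 3.136e+00 -1.000e-03  1.701e+00]
```

Request:
inch_along(motion=[-0.0013, 0, 0, 0, 0, 0, -0.0013, 0, 0, 0, 0, 0])

```text
time: 16.1
eef_pos: [0.5819, 0.054, 0.0732]
tool_rot: [3.136, -0.003, 1.701]
wrist_force: [4.2, 5.9, -2.0]
width: 0.0099
gripper_force: 25.0
```

```bash
python3 seat.py -12 120 .0715
```

```text
t 16.1 shift [ 0.0012 -0.0003  0.0017] rot [ 0.0056 -0.0026 -0.0012] at [0.5819 0.054  0.0732] [ 3.136e+00 -3.000e-03  1.701e+00] F [ 4.2  5.9 -2. ]
local mm [-11.7 118.8  73.2] F local [ 5.   5.3 -2. ] T [ 1.   -0.85  0.09] w 0.0099 [ 3.136e+00 -3.000e-03  1.701e+00]
```

Request:
inch_along(motion=[-0.0013, 0, 0, 0, 0, 0, -0.0013, 0, 0, 0, 0, 0, -0.0013, 0, 0, 0, 0, 0, -0.0013, 0, 0, 0, 0, 0])

```text
time: 16.5
eef_pos: [0.5819, 0.054, 0.0733]
tool_rot: [3.136, -0.004, 1.701]
wrist_force: [3.6, 7.1, -1.2]
width: 0.0099
gripper_force: 25.0
```

```bash
python3 seat.py -12 120 .0715;python3 ang.py
```

```text
t 16.5 shift [ 0.0012 -0.0004  0.0018] rot [ 0.0058 -0.004  -0.0013] at [0.5819 0.054  0.0733] [ 3.136 -0.004  1.701] F [ 3.6  7.1 -1.2]
local mm [-11.6 118.8  73.3] F local [ 4.5  6.5 -1.2] T [ 1.32 -0.9   0.11] w 0.0099 [ 3.136 -0.004  1.701]
offset ccw deg 0.7 [31.1 31.8 30.8 29.7]
```

Both contacts now hold steady (≈4.5 N fence, ≈4 N holder) with the carousel still in its notch. A little more press and a hold.

Scaled: -0.0007 m is -0.0009, -0.0005 m is -0.0007.

Request:
inch_along(motion=[-0.0009, -0.0007, 0, 0, 0, 0, -0.0009, -0.0007, 0, 0, 0, 0, -0.0009, -0.0007, 0, 0, 0, 0, -0.0009, -0.0007, 0, 0, 0, 0, -0.0009, -0.0007, 0, 0, 0, 0, -0.0009, -0.0007, 0, 0, 0, 0])

```text
time: 17.15
eef_pos: [0.5818, 0.0539, 0.0733]
tool_rot: [3.135, -0.005, 1.7]
wrist_force: [5.0, 8.9, -2.1]
width: 0.0098
gripper_force: 25.0
```

```bash
python3 seat.py -12 120 .0715;python3 ang.py
```

```text
t 17.15 shift [ 0.0013 -0.0003  0.0018] rot [ 0.0067 -0.0051 -0.0016] at [0.5818 0.0539 0.0733] [ 3.135 -0.005  1.7  ] F [ 5.   8.9 -2.1]
local mm [-11.7 118.7  73.3] F local [ 6.1  8.2 -2.1] T [ 1.66 -0.94  0.06] w 0.0098 [ 3.135 -0.005  1.7  ]
offset ccw deg 0.6 [31.1 31.8 30.6 29.5]
```

Scaled: -0.06 m is -0.08, -0.05 m is -0.0667.

Request:
inch_along(motion=[0.0067, 0.0027, 0, 0, 0, 0, 0.0133, 0.0067, 0, 0, 0, 0, 0.0213, 0.0107, 0, 0, 0, 0, 0.024, 0.0133, -0.0267, 0, 0, 0, 0.024, 0.0133, -0.0667, 0, 0, 0, 0.024, 0.0133, -0.08, 0, 0, 0, 0.024, 0.0133, -0.08, 0, 0, 0])

```text
time: 17.9
eef_pos: [0.5876, 0.07, 0.1336]
tool_rot: [3.139, 0.0, 1.702]
wrist_force: [-0.1, -0.3, -2.2]
width: 0.0094
gripper_force: 25.0
```

```bash
python3 go.py .4606 .2565 .13 1.888; python3 ang.py
```

```text
t 17.9 shift [ 0.2015 -0.1015  0.0033] rot [ 0.0027  0.0008 -0.1861] at [0.5876 0.07   0.1336] [3.139 0.    1.702] F [-0.1 -0.3 -2.2]
offset ccw deg 0.4 [31.1 30.3 31.8 29.5 30.6 29.5]
```

Scaled: 0.2015 m is 0.2687, 0.19 m is 0.2533, -0.186 rad is -0.1184.

Request:
inch_along(motion=[0.0533, -0.0267, 0, 0, 0, -0.0255, 0.1067, -0.0533, 0, 0, 0, -0.0509, 0.16, -0.08, 0, 0, 0, -0.0764, 0.2133, -0.1067, 0, 0, 0, -0.0955, 0.2533, -0.1267, 0, 0, 0, -0.1146, 0.2687, -0.1353, 0, 0, 0, -0.1184, 0.2687, -0.1353, 0.0267, 0, 0, -0.1184, 0.2687, -0.1353, 0.0667, 0, 0, -0.1184, 0.2687, -0.1353, 0.1, 0, 0, -0.1184, 0.2687, -0.1353, 0.1133, 0, 0, -0.1184, 0.2687, -0.1353, 0.1133, 0, 0, -0.1184])

```text
time: 19.05
eef_pos: [0.4586, 0.2552, 0.0453]
tool_rot: [-3.137, 0.001, 1.887]
wrist_force: [0.3, -0.1, -1.3]
width: 0.0101
gripper_force: 25.0
```

```bash
python3 go.py .4606 .2565 .033 1.888
```

```text
t 19.05 shift [0.0006 0.0024 0.0123] rot [-0.0046  0.0007 -0.0009] at [0.4586 0.2552 0.0453] [-3.137e+00  1.000e-03  1.887e+00] F [ 0.3 -0.1 -1.3]
```

Scaled: 0.0115 m is 0.0153, 0.011 m is 0.0147.

Request:
inch_along(motion=[0, 0.0027, 0.004, 0, 0, 0, 0, 0.0027, 0.008, 0, 0, 0, 0, 0.0027, 0.012, 0, 0, 0, 0, 0.0027, 0.0147, 0, 0, 0, 0, 0.0027, 0.0153, 0, 0, 0, 0, 0.0027, 0.0153, 0, 0, 0, 0, 0.0027, 0.0153, 0, 0, 0])

```text
time: 19.75
eef_pos: [0.4617, 0.2571, 0.036]
tool_rot: [3.141, -0.0, 1.888]
wrist_force: [-0.4, 0.2, -2.9]
width: 0.0098
gripper_force: 25.0
```

```bash
python3 go.py .4606 .2565 .033 1.888
```

```text
t 19.75 shift [-0.0003 -0.0013  0.003 ] rot [ 0.0004 -0.0001 -0.0001] at [0.4617 0.2571 0.036 ] [ 3.141 -0.     1.888] F [-0.4  0.2 -2.9]
```

Scaled: 0.003 m is 0.004, 0.002 m is 0.0027.

Request:
inch_along(motion=[0, 0, 0.0013, 0, 0, 0, 0, 0, 0.0027, 0, 0, 0, 0, 0, 0.004, 0, 0, 0, 0, 0, 0.004, 0, 0, 0, 0, 0, 0.004, 0, 0, 0])

```text
time: 20.25
eef_pos: [0.4617, 0.2573, 0.0335]
tool_rot: [3.141, -0.0, 1.888]
wrist_force: [-1.9, 0.5, 6.0]
width: 0.0099
gripper_force: 25.0
```

Request:
inch_along(motion=[0, 0, 0, 0, 0, 0, 0, 0, 0, 0, 0, 0, 0, 0, 0, 0, 0, 0, 0, 0, 0, 0, 0, 0, 0, 0, 0, 0, 0, 0], aperture=0.05)

```text
time: 20.75
eef_pos: [0.4617, 0.257, 0.0327]
tool_rot: [-3.142, -0.0, 1.888]
wrist_force: [-0.7, 0.0, -0.2]
width: 0.0462
gripper_force: 0.0
```

Request:
inch_along(motion=[0, 0, -0.0267, 0, 0, 0, 0, 0, -0.08, 0, 0, 0, 0, 0, -0.1333, 0, 0, 0, 0, 0, -0.16, 0, 0, 0, 0, 0, -0.16, 0, 0, 0])

```text
time: 21.25
eef_pos: [0.4639, 0.258, 0.156]
tool_rot: [3.134, -0.001, 1.888]
wrist_force: [0.4, 0.1, -0.1]
width: 0.0502
gripper_force: 0.0
```

```bash
python3 go.py .5125 -.3101 .15 1.702
```

```text
t 21.25 shift [-0.5549 -0.131   0.0047] rot [ 0.0073 -0.0012  0.1858] at [0.4639 0.258  0.156 ] [ 3.134e+00 -1.000e-03  1.888e+00] F [ 0.4  0.1 -0.1]
```

The manual's scale: shifts go in shares of 0.75 m and turns go in shares of pi/2 rad. Converting my numbers, -0.5549 m is -0.7399, -0.131 m is -0.1747, 0.186 rad is 0.1184.

Request:
inch_along(motion=[-0.7399, -0.1747, 0, 0, 0, 0.1184, -0.7399, -0.1747, 0, 0, 0, 0.1184, -0.7399, -0.1747, 0, 0, 0, 0.1184, -0.7399, -0.1747, 0, 0, 0, 0.1184, -0.7399, -0.1747, 0, 0, 0, 0.1184, -0.7399, -0.1747, 0, 0, 0, 0.1184, -0.7399, -0.1747, 0, 0, 0, 0.1184, -0.7399, -0.1747, 0, 0, 0, 0.1184, -0.7399, -0.1747, 0, 0, 0, 0.1184, -0.7399, -0.1747, 0, 0, 0, 0.1184, -0.7399, -0.1747, 0, 0, 0, 0.1184, -0.7399, -0.1747, 0, 0, 0, 0.1184], aperture=0)

```text
time: 22.45
eef_pos: [0.5095, -0.3152, 0.1504]
tool_rot: [-3.14, -0.0, 1.698]
wrist_force: [0.4, 0.3, 0.0]
width: 0.0004
gripper_force: 0.0
```

Request:
inch_along(motion=[0, 0, 0, 0, 0, 0, 0, 0, 0, 0, 0, 0])

```text
time: 22.65
eef_pos: [0.5093, -0.3095, 0.1513]
tool_rot: [-3.14, -0.004, 1.701]
wrist_force: [-0.1, -0.1, -0.4]
width: 0.0003
gripper_force: 0.0
```

```bash
python3 - <<'E'
from go import *
import cv2
go(.5125,-.3101,.08,1.702)
a=bot.get_image("top");b=bot.get_image("scene")
a=cv2.resize(a[130:240,140:315],(636,400),interpolation=2)
b=cv2.resize(b[130:280,190:380],(507,400),interpolation=2)
cv2.imwrite("pics/v4.png",cv2.resize(np.hstack([a,b])[...,::-1],(800,280)))
E
python3 ang.py
```

```text
t 22.65 shift [-0.0012  0.0033  0.0712] rot [-0.0019 -0.0036 -0.0008] at [ 0.5093 -0.3095  0.1513] [-3.14  -0.004  1.701] F [-0.1 -0.1 -0.4]
offset ccw deg 0.6 [31.1 30.3 31.8 29.6 30.9 30.4]
```

View pics/v4.png

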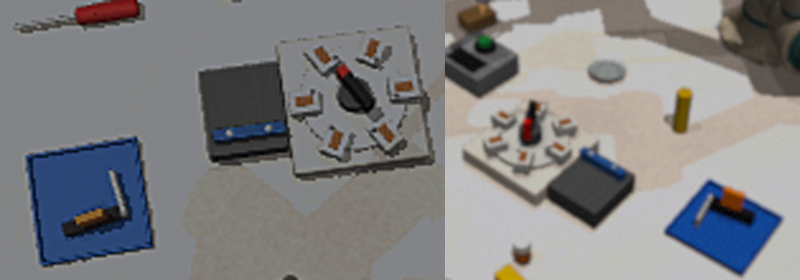

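The square lies flat in the tray (left half, (95,210)), the carousel is in its notch, and the bystanders look undisturbed. Now the button.

Scaled: 0.083 m is 0.1107, 0.06 m is 0.08.

Request:
inch_along(motion=[-0.0013, 0.004, 0.04, 0, 0, 0, -0.0013, 0.004, 0.08, 0, 0, 0, -0.0013, 0.004, 0.1, 0, 0, 0, -0.0013, 0.004, 0.1067, 0, 0, 0, -0.0013, 0.004, 0.1107, 0, 0, 0, -0.0013, 0.004, 0.1107, 0, 0, 0])

```text
time: 23.4
eef_pos: [0.5134, -0.3106, 0.0706]
tool_rot: [3.141, -0.0, 1.703]
wrist_force: [-1.1, 1.2, 2.4]
width: 0.0008
gripper_force: 1.1
```

Request:
inch_along(motion=[0, 0, 0.0027, 0, 0, 0, 0, 0, 0.0053, 0, 0, 0, 0, 0, 0.0053, 0, 0, 0])

```text
time: 23.7
eef_pos: [0.514, -0.3115, 0.0665]
tool_rot: [3.14, 0.0, 1.701]
wrist_force: [0.0, 3.0, 4.9]
width: 0.0006
gripper_force: 2.3
```

Request:
inch_along(motion=[0, 0, 0.0027, 0, 0, 0, 0, 0, 0.0053, 0, 0, 0, 0, 0, 0.0053, 0, 0, 0])

```text
time: 24.0
eef_pos: [0.5141, -0.3116, 0.0659]
tool_rot: [3.139, 0.001, 1.702]
wrist_force: [-4.8, 6.8, 22.7]
width: 0.0004
gripper_force: 11.6
```

Bottomed out (22.7 N, well past the 5 N spring). I'll release and lift clear.

Scaled: -0.1 m is -0.1333, -0.09 m is -0.12.

Request:
inch_along(motion=[0, 0, -0.0267, 0, 0, 0, 0, 0, -0.0667, 0, 0, 0, 0, 0, -0.12, 0, 0, 0, 0, 0, -0.1333, 0, 0, 0, 0, 0, -0.1333, 0, 0, 0, 0, 0, -0.1333, 0, 0, 0, 0, 0, -0.1333, 0, 0, 0])

```text
time: 24.7
eef_pos: [0.5122, -0.311, 0.1596]
tool_rot: [-3.139, -0.003, 1.702]
wrist_force: [0.1, -0.7, -0.4]
width: 0.0003
gripper_force: 0.0
```

```bash
python3 ang.py; python3 -c "
from station import bot
print(bot.job_done())"
```

```text
offset ccw deg 0.6 [31.1 30.3 31.8 29.6 30.9 30.4]
the job is handed in; nothing more can be done
None
```

I handed the job in at about 25 s with every step carried out, though the hand-in returned no verdict: the carousel is one notch clockwise, the square was pressed into the corner on a second try (on the first, friction dragged the carousel about 10° back before it sprang home) and is flat in the tray again, and the green button was pressed fully down and let go.

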